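# Tag the cleaned trackball and hold it out for hand-over

### The arm

A 7-joint arm with a two-finger parallel gripper is mounted at the origin on the work surface. World frame = base frame: x ahead of the robot, y to its left, z up, the work surface at z = 0. Lengths are in m, angles in rad, forces in N, time in s.
With the tool pointing down it reaches from about 0.4 to 0.875 m from the base axis. Payload 19.3 kg.
Tool frame: the origin (TCP) lies midway between the tips of the shut fingers; the grasp point (between the pads) lies 19 mm behind it; z points along the fingers, y is the direction in which the jaws open and shut (so a half turn about z gives the same grasp; the last joint's range is limited). The gripper opens to 85 mm and grips with 20 to 120 N. Pads are 22 mm wide; open, the fingers measure 114 mm over their backs; the gripper's body (76 mm by 85 mm) begins 54 mm behind the grasp point. The pads swing forward as they close: fully open they stand 13 mm farther back than shut.
Start: joints at [1.178, 0.521, -0.036, 1.599, 0.021, 1.021, -0.113], TCP at [0.198, -0.593, 0.231] pointing down, gripper open.
Joint ranges: [-2.91, 2.91], [-0.3, 2.13], [-1.5, 1.42], [0.17, 2.43], [-1.26, 4.41], [0.16, 1.93], [-2.52, 2.52]. Speed limits (rad/s): [1.89, 1.89, 2.39, 2.39, 3.01, 3.01, 3.01].

### API

Orientations are given as a unit quaternion [x, y, z, w].
In Python, from rig import robot gives the robot as it stands.
- The arm moves only by the tool step_arm, never from a script. Its arguments are lists of equal length, an entry for each row: "dp": the shift along the tool's x, y, z in mm, a list of three; "twist": the turn about the tool's z in degrees; "gripper": the opening in per cent of the stroke, from 0 (shut) to 100 (fully open). A call has exactly 8 rows; each row is the pose to reach, as a shift and turn from the pose commanded when the call began, along the tool's axes at that moment; what a row does not reach only later rows make up. A row lasts 1/12 s, in which the tool goes at most 41.7 mm and 7.16 degrees, less where a joint would pass 70% of its speed; a pose out of reach is approached as far as the arm can. A call with a gripper value outside its range is refused whole. The fingers move at their own pace and stop on an object; "squeeze" is the grip in N (left out, the last holds). Time passes only in rows, so rows that repeat a pose let the fingers close, or fill a call up. It gives the time, the measured TCP pose, the force and the opening at its end, in the units of the state.
- robot.state(): the state, without advancing time (a new reading comes with each control period).
- robot.read_camera(name): name is "side" or "top"; returns a dict with "image" (480x640x3 uint8, blue, green, red), "camera_matrix" (3x3 intrinsics, pixels), "distortion" ([k1, k2, p1, p2, k3] as OpenCV has them; the pictures are not rectified), "R" (3x3) and "t" (3): a world point X has camera coordinates R X + t. Camera axes: x right, y down, z forward; pixel columns grow to the right and rows downward; lengths in m; the calibration is good to about 2 mm. A picture is of the moment at which its call begins. There is no depth.
- robot.job_done(): hands the job in, once; it reports no verdict.
The state is a dict: "time_s": time; "joint_positions": joint angles; "joint_vel": joint speeds; "tau": joint torques, N m; "position": TCP position; "tool_rot": TCP orientation; "wrist_force": force on the tool from outside, world axes, zero at the start; "ft_torque": the same for the moment, N m; "finger_gap": finger opening in m.
Only numpy, scipy, OpenCV 4.12 (cv2) and the standard library are available. Lean on these libraries where they do the work, as an engineer would, in place of code of your own. Each camera call takes 0.05 s, during which the arm holds its last target. There are 200 camera calls.

### The job

The disinfected ball of the desk's trackball lies loose in the shallow pocket of the small carrying tray: take the marker pin out of its holder, put it down through the eyelet of the tray until its collar rests on the eyelet, and let go of it. Then lift the tray by its upright handle and carry it, without touching the ball or tipping it out of its pocket, to the shallow steel hand-over dish, and finish while still holding it there, level and still, centred over the dish with the tray's underside about 12 cm above the desk. Leave the other things on the desk where they are.

Things in the scene. Friction and masses are not known exactly. Their poses are not given: they have to be found in the camera images.
- tray_handle (a point): Grasp point of the loose steel tray (~0.35 kg, on the desk), mid-handle, 70 mm above its underside. Floor 90 mm wide (y), 5 thick, from 108 mm on the -x side to 92 on the +x side of this point. Handle: upright grey plate 10 mm thick (y), 44 wide (x), top 95 mm above the underside; the tray balances roughly below it. x points along the tray from eyelet end to ball end, z up.
- eyelet (a point): Centre of the hole mouth, on top of the eyelet: a level steel tab, 36 x 36 x 6 mm, on a bracket at the -x end of the tray. The hole, 13 mm wide with a 2 mm chamfer, goes straight down through it, 39 mm free below. It lies 85 mm from the handle centre, its top 50 mm above the tray's underside. Axes as the tray's.
- pocket (a point): Where the centre of the ball is when it lies in the middle of its pocket at the +x end of the tray, 60 mm from the handle's centre line, 22 mm above the tray's underside. The pocket is a round steel rim, 30 mm inside and 36 mm outside diameter, standing 3 mm above the tray's floor. Axes as the tray's.
- ball_center (a point): Centre of the black ball, 34 mm in diameter, about 40 g, loose in the pocket, in which it can roll about 5 mm each way; it rolls over the rim if the tray is tipped some 30 degrees or jerked.
- pin_grip (a point): Middle of the grip of the loose metal marker pin (45 g, 94 mm tall), which starts upright in its holder. The grip is a round bar 16 mm thick and 50 mm long, 25 mm either way of this point. Below it are a round collar 22 mm wide and 4 mm thick, then a shank 8 mm thick and 40 mm long with a chamfered end. z points up along the pin.
- pin_collar (a point): Centre of the underside of the pin's collar, 29 mm below the middle of its grip.
- pin_tip (a point): Lower end of the pin's shank, 69 mm below the middle of its grip, 40 mm below the underside of the collar.
- holder: Grey block, 75 x 75 x 50 mm tall, fixed on the desk, with one hole 10 mm wide and 45 mm deep in the middle of its top; the pin stands in it with its collar on the block's top. Origin: centre of its underside, on the desk.
- dish: Shallow open steel hand-over dish, 220 mm (x) by 150 mm (y), walls 14 mm high, fixed on the desk. Origin: centre of its underside, on the desk. It and the holder stand one on the left and one on the right of the tray, either way round.
- trackball: Black trackball housing with an empty socket, 85 x 150 x 38 mm. A bystander, loose; leave it alone. Origin: centre of its underside.
- penpot: White pot, 80 mm wide, 95 mm tall. A bystander, loose; leave it alone. Origin: centre of its underside.
- glue: Glue stick, 30 mm wide, 95 mm tall. A bystander, loose; leave it alone. Origin: centre of its underside.
- sanitiser: Clear bottle, 60 mm wide, 150 mm tall. A bystander, loose; leave it alone. Origin: centre of its underside.
- stapler: Stapler, 140 x 36 x 60 mm. A bystander, loose; leave it alone. Origin: centre of its underside.
- stamp: Wooden round stamp, 40 mm wide, 76 mm tall. A bystander, loose; leave it alone. Origin: centre of its underside.
- notes: Block of note paper, 76 x 76 x 35 mm. A bystander, loose; leave it alone. Origin: centre of its underside.

How it is judged:
On the way, in this order (a step that is already met when the one before it is completed fails the run):
1. the pin is through the eyelet with its collar down on it, let go, the tray still standing on the desk (distance between pin_collar and eyelet below 0.007 m and angle between the z axis of pin_grip and the z axis of tray_handle, either way round below 0.2 rad and contact force between the fingers and pin below 0.05 N and height (world z) of tray_handle below 0.078 m), for 0.2 s.
2. the tray is lifted by its handle, with the pin and the ball in place (distance between pin_collar and eyelet below 0.007 m and angle between the z axis of pin_grip and the z axis of tray_handle, either way round below 0.2 rad and distance between ball_center and pocket below 0.016 m and height (world z) of tray_handle above 0.11 m and contact force between the fingers and tray above 1 N), for 0.2 s.
At the end, for the whole second after the job is handed in: Fingers hold the tray still, level within 4 degrees, handle within 30 mm of above the dish centre, underside 80 to 160 mm above the desk, not touching the dish; ball within 16 mm of its pocket centre; pin upright in the eyelet, collar within 7 mm of the hole mouth, not touched by the fingers (distance between pin_collar and eyelet below 0.007 m and angle between the z axis of pin_grip and the z axis of tray_handle, either way round below 0.2 rad and distance between ball_center and pocket below 0.016 m and horizontal distance between tray_handle and dish below 0.03 m and height (world z) of tray_handle between 0.15 and 0.23 m and angle between tray_handle's own z axis and vertical below 0.07 rad and linear speed of tray below 0.02 m/s and angular speed of tray below 0.15 rad/s and contact force between the fingers and tray above 1 N and contact force between tray and dish below 0.05 N and contact force between the fingers and pin below 0.05 N); the arm keeps its last pose, push and grip.
It fails at once if the ball leaves its pocket (distance between ball_center and pocket above 0.02 m).
It fails at once if the robot touches the ball (contact force between any of the fingers, the arm and ball above 0.1 N).
It fails at once if a bystander is moved more than 30 mm (distance of any of trackball, penpot, glue, sanitiser, stapler, stamp, notes from where it was at the start of the episode above 0.03 m).
It also fails if it takes over 72 s, if anything falls off the work surface, if the arm or the gripper's body presses on something with over 40 N, if the wrist force passes 120 N, or if a joint passes its speed limit or range.

## Working session

There is one attempt and no reset: what is moved stays moved. The work goes in short steps, Python scripts to look and compute and a tool call to move; the robot and the scene stay as the last step left them, time stands still between calls to the robot, and variables do not carry over. Pictures are saved under pics/ and viewed, about 8 in all and at most 12, crops included, and the job is handed in when it is done.

Besides the shell and the picture viewer there is one more tool, called after "Call:" by a JSON object that holds its "method" and its "body", one argument or row to a line. step_arm: Moves the arm, as the interface text tells. Its arguments: {"type":"object","properties":{"dp":{"type":"array","items":{"type":"array","items":{"type":"number"}}},"twist":{"type":"array","items":{"type":"number"}},"gripper":{"type":"array","items":{"type":"number"}},"squeeze":{"type":"number"}},"required":["dp","twist","gripper"]}

```bash
ls; mkdir -p pics; cat > h.py <<'E'
import numpy as np, cv2
from rig import robot
def cam(n,save=None):
    c=robot.read_camera(n)
    for k in("camera_matrix","distortion","R","t","image"): c[k]=np.array(c[k])
    if save: cv2.imwrite("pics/"+save,c["image"])
    return c
def ray(c,uv):
    p=cv2.undistortPoints(np.array([[uv]],float),c["camera_matrix"],c["distortion"])[0,0]
    R=c["R"];o=-R.T@c["t"].ravel();d=R.T@np.array([*p,1]);return o,d/np.linalg.norm(d)
def onz(c,uv,z):
    o,d=ray(c,uv);return o+d*(z-o[2])/d[2]
def proj(c,X):
    r=cv2.Rodrigues(c["R"])[0]
    return cv2.projectPoints(np.array(X,float).reshape(-1,3),r,c["t"].astype(float).reshape(3,1),c["camera_matrix"],c["distortion"])[0].reshape(-1,2)
def tri(c1,u1,c2,u2):
    o1,d1=ray(c1,u1);o2,d2=ray(c2,u2)
    s=np.linalg.lstsq(np.c_[d1,-d2],o2-o1,rcond=None)[0]
    a=o1+s[0]*d1;b=o2+s[1]*d2;return (a+b)/2,np.linalg.norm(a-b)
E
python3 - <<'E'
from h import *
s=robot.state();print(s)
for n in("side","top"):
    c=cam(n,n+"0.png");print(n,-c["R"].T@c["t"].ravel(),c["R"].round(3).tolist())
E
```

```text
pics
{'time_s': 0.0, 'joint_positions': array([ 1.17778689,  0.52201386, -0.03633435,  1.6000177 ,  0.02122671,
        1.02108675, -0.11280698]), 'joint_vel': array([-2.51509349e-04,  1.26860399e-03, -2.10767961e-03, -2.14232357e-03,
       -1.30668761e-05,  1.92466545e-03,  1.06650131e-04]), 'tau': array([-1.05432729e-03, -9.27108335e+01,  1.98021881e+00, -3.69938028e+01,
        1.79115281e-02,  8.29676661e-03,  2.78185944e-06]), 'position': array([ 0.19812328, -0.59240694,  0.23072228]), 'tool_rot': array([ 9.87002094e-01,  1.60706384e-01, -1.40909816e-04, -5.52244966e-04]), 'wrist_force': array([ 0.03701479, -0.43776735,  0.11335051]), 'ft_torque': array([0.01622974, 0.00443748, 0.0772779 ]), 'finger_gap': 0.08584233784934969}
side [0.50553179 0.75812564 0.64021317] [[-0.996, -0.091, -0.011], [-0.044, 0.588, -0.807], [0.08, -0.804, -0.59]]
top [ 0.2990207  -0.01161886  1.3304594 ] [[0.018, -1.0, 0.006], [-0.972, -0.019, -0.233], [0.233, -0.002, -0.972]]
```

View pics/top0.png

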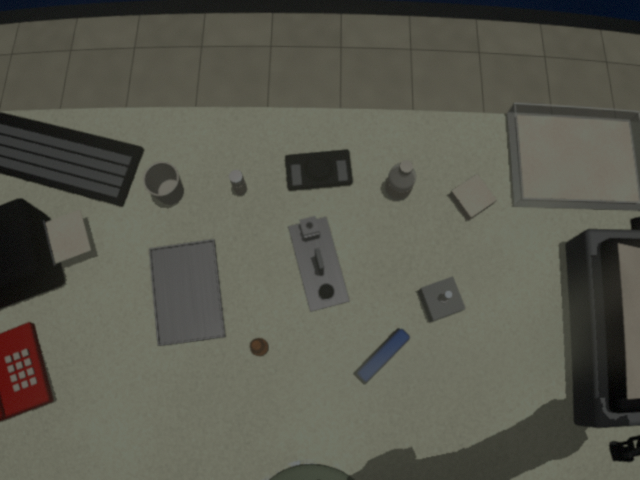

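View pics/side0.png

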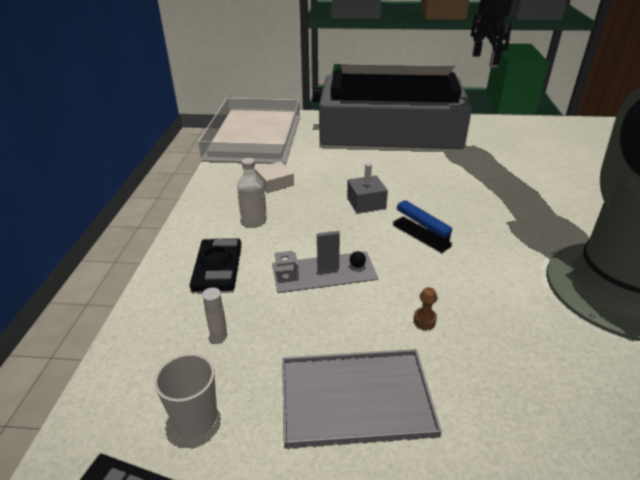

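Top view: tray at about (319,263), with eyelet (309,228), handle (319,262) and ball (326,291). Holder and pin are at (441,298) and the dish at (188,292). Side view: pin top (368,166), eyelet (285,258), handle (328,250), ball (358,259). I'll zoom in next.

```bash
python3 - <<'E'
import cv2,numpy as np
t=cv2.imread('pics/top0.png');s=cv2.imread('pics/side0.png')
def crop(im,x,y,w,h,k):
    o=cv2.resize(im[y:y+h,x:x+w],None,fx=k,fy=k,interpolation=cv2.INTER_CUBIC)
    o=cv2.convertScaleAbs(o,alpha=1.6)
    for i in range(0,w,10):
        cv2.putText(o,str(x+i),(i*k,8),0,.3,(0,255,255));cv2.line(o,(i*k,10),(i*k,14),(0,255,255))
    for j in range(0,h,10):
        cv2.putText(o,str(y+j),(0,j*k+4),0,.3,(0,255,0));cv2.line(o,(18,j*k),(22,j*k),(0,255,0))
    return o
A=crop(t,280,210,80,110,5) #400x550
B=crop(t,410,270,66,60,6)[:300,:396]
C=crop(s,340,155,66,60,6)[:250,:396]
o=np.zeros((560,800,3),np.uint8);o[:550,:400]=A;o[:B.shape[0],402:402+B.shape[1]]=B;o[305:305+C.shape[0],402:402+C.shape[1]]=C
cv2.imwrite('pics/z1.png',o)
cv2.imwrite('pics/z2.png',crop(s,265,225,120,75,6))
E
```

```text
(no output)
```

View pics/z1.png

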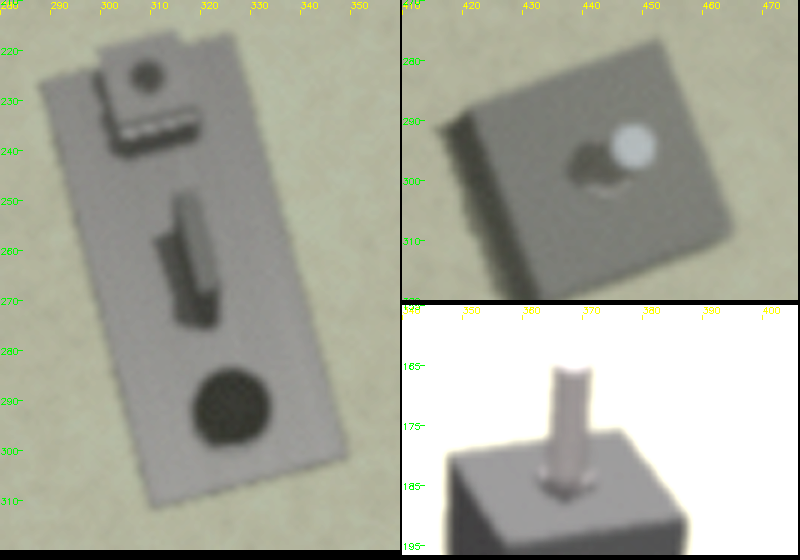

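View pics/z2.png

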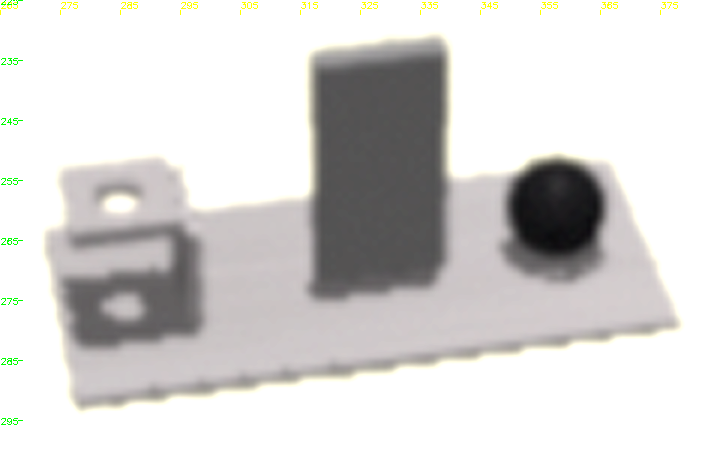

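```bash
python3 - <<'E'
from h import *
t=cam("top");s=cam("side")
T=lambda x,y,k=5,x0=280,y0=210:(x0+(x+.5)/k-.5,y0+(y+.5)/k-.5)
S=lambda x,y,k=6,x0=265,y0=225:(x0+(x+.5)/k-.5,y0+(y+.5)/k-.5)
c=np.array([onz(t,T(*p),.005) for p in[(38,86),(237,33),(349,457),(153,510)]])[:,:2]
print("corners top",c.round(4).tolist());print(np.linalg.norm(np.roll(c,-1,0)-c,axis=1))
ax=(c[2]+c[3]-c[0]-c[1]);ax/=np.linalg.norm(ax);print("axis",ax,np.degrees(np.arctan2(ax[1],ax[0])))
print("handle from corners",c.mean(0)+.008*ax, "eyelet from corners",c.mean(0)+.008*ax-.085*ax)
print("eyelet top-z",onz(t,T(147,76),.05),"side-z",onz(s,S(119,198),.05),"tri",tri(t,T(147,76),s,S(119,198)))
print("handle top",onz(t,T(197,241),.095),onz(s,S(378,52),.095))
P=T(232,146,6,410,270);Q=S(170,67,6,340,155)
print("pin",onz(t,P,.104),onz(s,Q,.104),tri(t,P,s,Q))
h=np.array([onz(t,T(x-402,y,6,410,270),.05) for x,y in[(472,108),(660,40),(733,237)]])
print("holder",h.round(4).tolist(),(h[0]+h[2])/2)
for a,n in ((t,"t"),(s,"s")):
  pass
sc=[onz(s,S(x,y),.005)[:2].round(4).tolist() for x,y in[(48,232),(80,402),(678,323),(612,165)]]
print("side corners",sc,np.mean(sc,0))
d=np.array([onz(t,p,.014) for p in[(150,248),(214,241),(225,338),(159,345)]]);print("dish",d.mean(0),d.round(3).tolist())
d=np.array([onz(s,p,.014) for p in[(283,354),(417,351),(438,433),(285,442)]]);print("dish side",d.mean(0))
st=robot.state();from scipy.spatial.transform import Rotation as R
print(R.from_quat(st["tool_rot"]).as_matrix().round(3),st["time_s"])
for n,p,z in[("stapler a",(404,332),.06),("b",(360,378),.06),("stamp",(259,345),.07),("bottle",(406,166),.15),("trackb",(319,168),.038),("glue",(236,176),.095)]:print(n,onz(t,p,z)[:2])
E
```

```text
corners top [[0.6499, 0.0668], [0.6763, -0.022], [0.4852, -0.074], [0.4604, 0.011]]
[0.09264815 0.19812347 0.08856693 0.19762645]
axis [-0.96214565 -0.27253576] -164.18478458573858
handle from corners [ 0.56025711 -0.00670982] eyelet from corners [0.6420395  0.01645572]
eyelet top-z [0.64340867 0.01706171 0.05      ] side-z [0.64324197 0.02018264 0.05      ] tri (array([0.6439316 , 0.01711844, 0.04758365]), np.float64(0.0002453096113986987))
handle top [ 0.56122038 -0.00621175  0.095     ] [ 0.56208536 -0.00317454  0.095     ]
pin [ 0.48862649 -0.27164617  0.104     ] [ 0.48913734 -0.26178346  0.104     ] (array([ 0.48923335, -0.27282286,  0.09826034]), np.float64(0.0005577264354548974))
holder [[0.5099, -0.2249, 0.05], [0.5354, -0.2935, 0.05], [0.4647, -0.3182, 0.05]] [ 0.48730156 -0.27157517  0.05      ]
side corners [[0.6751, -0.0158], [0.651, 0.0677], [0.463, 0.0149], [0.4853, -0.0675]] [ 5.686e-01 -1.750e-04]
dish [0.49517264 0.28306343 0.014     ] [[0.593, 0.373, 0.014], [0.612, 0.229, 0.014], [0.398, 0.193, 0.014], [0.378, 0.337, 0.014]]
dish side [0.49835307 0.28771317 0.014     ]
[[ 0.948  0.317 -0.   ]
 [ 0.317 -0.948  0.001]
 [-0.    -0.001 -1.   ]] 0.2
stapler a [ 0.41403685 -0.18584214]
b [ 0.31819566 -0.09485135]
stamp [0.38118043 0.11345318]
bottle [ 0.74608383 -0.18195505]
trackb [ 0.77907459 -0.00195724]
glue [0.73677212 0.17520262]
```

Call:
{"method": "step_arm", "body": {
  "dp": [
    [30,-17,0],
    [70,-40,0],
    [110,-62,0],
    [150,-85,0],
    [190,-107,0],
    [225,-127,0],
    [250,-141,0],
    [265,-149,0]
  ],
  "twist": [0,0.5,1,1.5,2,2.5,2.9,2.9],
  "gripper": [60,60,60,60,60,60,60,60],
  "squeeze": 30
}}

```text
time_s: 0.87
position: [0.4057, -0.363, 0.2314]
tool_rot: [0.99, 0.138, 0.001, -0.001]
wrist_force: [1.0, 1.5, 0.7]
finger_gap: 0.0513
```

Call:
{"method": "step_arm", "body": {
  "dp": [
    [25,-16,0],
    [55,-35,20],
    [80,-50,40],
    [95,-60,55],
    [102,-64,65],
    [104,-65.5,65],
    [104,-65.5,65],
    [104,-65.5,65]
  ],
  "twist": [0,0,0,0,0,0,0,0],
  "gripper": [60,60,60,60,60,60,60,60]
}}

```text
time_s: 1.53
position: [0.4844, -0.2776, 0.1671]
tool_rot: [0.991, 0.135, 0.0, 0.0]
wrist_force: [0.2, 0.0, -0.1]
finger_gap: 0.0512
```

```bash
cat > crop.py <<'E'
import cv2
def crop(im,x,y,w,h,k,a=1.4):
    o=cv2.resize(im[y:y+h,x:x+w],None,fx=k,fy=k,interpolation=cv2.INTER_CUBIC)
    o=cv2.convertScaleAbs(o,alpha=a)
    for i in range(0,w,10):
        cv2.putText(o,str(x+i),(i*k,8),0,.3,(0,255,255));cv2.line(o,(i*k,10),(i*k,14),(0,255,255))
    for j in range(0,h,10):
        cv2.putText(o,str(y+j),(0,j*k+4),0,.3,(0,255,0));cv2.line(o,(18,j*k),(22,j*k),(0,255,0))
    return o
E
python3 - <<'E'
from h import *;from crop import *
s=robot.state();print(s["position"],s["time_s"])
c=cam("side")
p=s["position"];print("tcp px",proj(c,[p,[.4885,-.2715,.104]]))
cv2.imwrite("pics/s1.png",crop(c["image"],310,80,130,120,5))
E
```

```text
[ 0.48438215 -0.27762992  0.16706604] 1.5333
tcp px [[371.51153159 137.18185512]
 [368.23579641 163.76759623]]
```

View pics/s1.png

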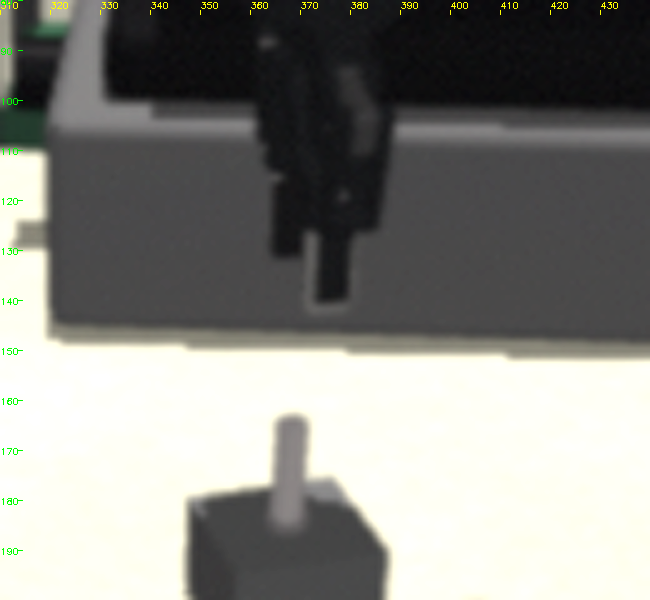

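The side view shows the fingers at about (363–379, 130–140), above the pin top at (368,164). They need about 6 mm in x and −5 mm in y before descending.

Call:
{"method": "step_arm", "body": {
  "dp": [
    [5.5,-4.5,0],
    [5.5,-4.5,15],
    [5.5,-4.5,35],
    [5.5,-4.5,55],
    [5.5,-4.5,75],
    [5.5,-4.5,90],
    [5.5,-4.5,100],
    [5.5,-4.5,104]
  ],
  "twist": [0,0,0,0,0,0,0,0],
  "gripper": [60,60,60,60,60,60,60,60]
}}

```text
time_s: 2.25
position: [0.4886, -0.2705, 0.0614]
tool_rot: [0.991, 0.135, -0.0, -0.0]
wrist_force: [-0.5, -0.1, 0.0]
finger_gap: 0.0513
```

Call:
{"method": "step_arm", "body": {
  "dp": [
    [0,0,0],
    [0,0,0],
    [0,0,0],
    [0,0,0],
    [0,0,0],
    [0,0,0],
    [0,0,0],
    [0,0,0]
  ],
  "twist": [0,0,0,0,0,0,0,0],
  "gripper": [40,35,30,25,20,15,10,10],
  "squeeze": 25
}}

```text
time_s: 2.92
position: [0.4893, -0.2707, 0.0629]
tool_rot: [0.991, 0.136, 0.0, 0.0]
wrist_force: [-0.4, 0.6, 7.3]
finger_gap: 0.015
```

Call:
{"method": "step_arm", "body": {
  "dp": [
    [0,0,-5],
    [0,0,-15],
    [0,0,-30],
    [0,0,-50],
    [0,0,-70],
    [0,0,-90],
    [0,0,-100],
    [0,0,-100]
  ],
  "twist": [0,0,0,0,0,0,0,0],
  "gripper": [10,10,10,10,10,10,10,10],
  "squeeze": 30
}}

```text
time_s: 3.58
position: [0.4899, -0.271, 0.1649]
tool_rot: [0.991, 0.136, 0.002, 0.001]
wrist_force: [-0.1, 0.7, -0.1]
finger_gap: 0.0152
```

Call:
{"method": "step_arm", "body": {
  "dp": [
    [8,-8,0],
    [28,-29,0],
    [55,-57,0],
    [82,-85,0],
    [109,-114,0],
    [136,-142,0],
    [160,-167,0],
    [180,-188,0]
  ],
  "twist": [0,0,0,0,0,0,0,0],
  "gripper": [10,10,10,10,10,10,10,10]
}}

```text
time_s: 4.25
position: [0.6122, -0.037, 0.1609]
tool_rot: [0.991, 0.137, -0.001, -0.001]
wrist_force: [0.2, -0.4, 0.1]
finger_gap: 0.0154
```

Call:
{"method": "step_arm", "body": {
  "dp": [
    [15,-16,0],
    [28,-30,0],
    [38,-40,0],
    [43,-45,0],
    [45.6,-48,0],
    [45.6,-48,0],
    [45.6,-48,0],
    [45.6,-48,0]
  ],
  "twist": [0,0,0,0,0,0,0,0],
  "gripper": [10,10,10,10,10,10,10,10]
}}

```text
time_s: 4.92
position: [0.6425, 0.0162, 0.1623]
tool_rot: [0.991, 0.135, -0.0, 0.0]
wrist_force: [-0.5, -0.2, -0.5]
finger_gap: 0.0153
```

```bash
python3 - <<'E'
from h import *;from crop import *
s=robot.state();p=s["position"];print(p,s["tool_rot"],s["time_s"])
c=cam("side");t=cam("top")
q=[[p[0],p[1],z] for z in (.0,.1,.14,.165)]
print("tcp axis px",proj(c,q).round(1).tolist());print("eyelet",proj(c,[.644,.018,.05]))
A=crop(c["image"],250,190,80,100,5);B=crop(t["image"],280,200,80,100,5)
cv2.imwrite("pics/s2.png",np.hstack([A,B]))
E
```

```text
[0.64252664 0.01619863 0.16231923] [ 9.90845616e-01  1.34999640e-01 -9.42903988e-05  2.32379733e-04] 4.9167
tcp axis px [[286.3, 276.2], [283.7, 235.2], [282.6, 217.3], [281.9, 205.7]]
eyelet [[284.18966011 256.8608837 ]]
```

View pics/s2.png

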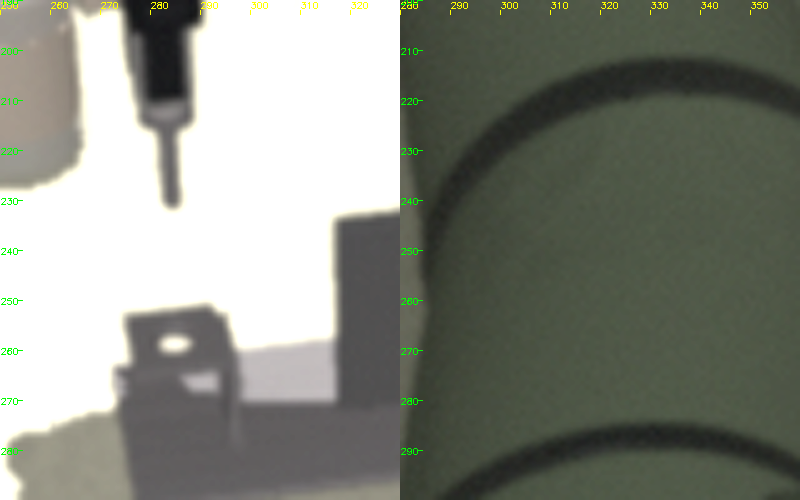

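The side view shows the pin hanging upright, with its tip at (284.0,230.8) above the hole at (284.4,258.2). The arm hides the top view. I'll compare tip and hole through the same camera.

```bash
python3 - <<'E'
from h import *
c=cam("side")
g=c["image"].astype(int).sum(2)
print(g[222:236,276:292])
for v in(230,230.6,231.2):print(onz(c,(284.0,v),.110))
for v in(257.4,257.8,258.2):print(onz(c,(284.4,v),.05))
E
```

```text
[[621 617 613 605 569 447 303 236 246 369 540 604 617 618 613 607]
 [606 604 601 596 563 445 304 236 242 362 539 604 615 612 605 601]
 [605 603 602 599 572 461 313 237 233 345 536 605 616 609 601 598]
 [617 615 615 615 594 498 340 243 228 337 533 608 619 612 605 601]
 [620 623 624 622 599 511 349 243 226 338 539 613 618 612 605 596]
 [618 623 625 621 596 505 347 241 228 339 541 611 615 609 599 595]
 [618 621 622 615 592 504 346 241 227 331 526 602 608 600 596 595]
 [624 621 618 615 600 544 380 252 229 309 488 585 606 603 603 606]
 [627 624 620 618 613 572 422 281 252 340 489 583 605 606 603 604]
 [627 627 623 622 622 596 505 400 379 459 552 598 609 607 606 601]
 [624 624 618 619 620 612 585 554 550 574 601 610 615 614 612 609]
 [624 623 618 612 612 611 608 607 606 612 615 617 620 622 618 615]
 [624 623 619 612 611 612 612 614 615 613 611 615 618 618 617 617]
 [619 618 619 620 615 615 619 621 618 612 609 610 612 610 607 608]]
[0.64193011 0.01348212 0.11      ]
[0.64164995 0.01539627 0.11      ]
[0.64137075 0.01730396 0.11      ]
[0.64335571 0.01962355 0.05      ]
[0.64317721 0.020848   0.05      ]
[0.64299909 0.02206988 0.05      ]
```

Call:
{"method": "step_arm", "body": {
  "dp": [
    [2,-2.5,0],
    [2,-2.5,8],
    [2,-2.5,20],
    [2,-2.5,34],
    [2,-2.5,46],
    [2,-2.5,52],
    [2,-2.5,54],
    [2,-2.5,54]
  ],
  "twist": [0,0,0,0,0,0,0,0],
  "gripper": [10,10,10,10,10,10,10,10]
}}

```text
time_s: 5.73
position: [0.6438, 0.0204, 0.1076]
tool_rot: [0.991, 0.136, -0.001, -0.0]
wrist_force: [0.2, -0.3, 0.2]
finger_gap: 0.0151
```

```bash
python3 - <<'E'
from h import *;from crop import *
s=robot.state();p=s["position"];print(p,s["time_s"])
c=cam("side")
z=p[2]-.0525
print("tip exp",z,proj(c,[p[0],p[1],z]),"at .05",proj(c,[p[0],p[1],.05]))
cv2.imwrite("pics/s3.png",crop(c["image"],255,215,60,60,9))
E
```

```text
[0.64378718 0.02040075 0.10757755] 5.7333
tip exp 0.055077553168710984 [[283.98279409 255.55353699]] at .05 [[284.1183034  257.64032794]]
```

View pics/s3.png

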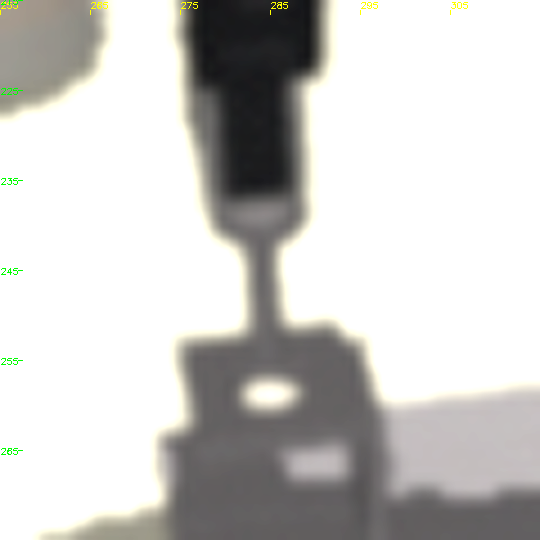

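The shank (284.0 at v≈250) lines up with the hole at (284.3,258). I'll insert it while watching the force.

Call:
{"method": "step_arm", "body": {
  "dp": [
    [0,0,3],
    [0,0,6],
    [0,0,9],
    [0,0,12],
    [0,0,16],
    [0,0,20],
    [0,0,22],
    [0,0,22]
  ],
  "twist": [0,0,0,0,0,0,0,0],
  "gripper": [10,10,10,10,10,10,10,10]
}}

```text
time_s: 6.45
position: [0.6438, 0.0203, 0.0856]
tool_rot: [0.991, 0.136, -0.0, -0.0]
wrist_force: [-0.6, -1.0, -0.3]
finger_gap: 0.0153
```

Call:
{"method": "step_arm", "body": {
  "dp": [
    [0,0,4],
    [0,0,8],
    [0,0,12],
    [0,0,15],
    [0,0,18],
    [0,0,20],
    [0,0,20],
    [0,0,20]
  ],
  "twist": [0,0,0,0,0,0,0,0],
  "gripper": [10,10,10,10,10,10,10,10]
}}

```text
time_s: 7.12
position: [0.644, 0.0204, 0.0662]
tool_rot: [0.991, 0.136, -0.0, -0.0]
wrist_force: [0.9, -0.7, -0.5]
finger_gap: 0.0153
```

Call:
{"method": "step_arm", "body": {
  "dp": [
    [0,0,0.5],
    [0,0,1],
    [0,0,1.5],
    [0,0,2],
    [0,0,2],
    [0,0,2],
    [0,0,2],
    [0,0,2]
  ],
  "twist": [0,0,0,0,0,0,0,0],
  "gripper": [10,10,10,10,10,10,10,10]
}}

```text
time_s: 7.78
position: [0.6441, 0.0204, 0.0643]
tool_rot: [0.991, 0.136, 0.0, -0.0]
wrist_force: [0.7, -1.1, -0.4]
finger_gap: 0.015
```

Call:
{"method": "step_arm", "body": {
  "dp": [
    [0,0,0.5],
    [0,0,1],
    [0,0,1.5],
    [0,0,2],
    [0,0,2],
    [0,0,2],
    [0,0,2],
    [0,0,2]
  ],
  "twist": [0,0,0,0,0,0,0,0],
  "gripper": [10,10,10,10,10,10,10,10]
}}

```text
time_s: 8.45
position: [0.6442, 0.0204, 0.063]
tool_rot: [0.991, 0.136, 0.0, 0.0]
wrist_force: [-4.1, -0.2, 11.2]
finger_gap: 0.0152
```

Call:
{"method": "step_arm", "body": {
  "dp": [
    [0,0,0],
    [0,0,-1],
    [0,0,-1],
    [0,0,-1],
    [0,0,-1],
    [0,0,-1],
    [0,0,-1],
    [0,0,-1]
  ],
  "twist": [0,0,0,0,0,0,0,0],
  "gripper": [19,22,26,32,40,50,60,60]
}}

```text
time_s: 9.12
position: [0.6441, 0.0204, 0.0633]
tool_rot: [0.991, 0.136, -0.0, -0.0]
wrist_force: [0.2, 0.2, 0.8]
finger_gap: 0.0513
```

Call:
{"method": "step_arm", "body": {
  "dp": [
    [0,0,0],
    [0,0,-5],
    [0,0,-20],
    [0,0,-40],
    [0,0,-60],
    [0,0,-80],
    [0,0,-95],
    [0,0,-100]
  ],
  "twist": [0,0,0,0,0,0,0,0],
  "gripper": [60,60,60,60,60,60,60,60]
}}

```text
time_s: 9.78
position: [0.6451, 0.0204, 0.1662]
tool_rot: [0.991, 0.136, 0.002, 0.0]
wrist_force: [0.1, 0.6, 0.3]
finger_gap: 0.0512
```

```bash
python3 - <<'E'
from h import *;from crop import *
s=robot.state();p=s["position"];print(p,s["time_s"])
c=cam("side")
cv2.imwrite("pics/s4.png",crop(c["image"],260,190,130,110,6))
E
```

```text
[0.64505632 0.02043242 0.16615221] 9.7833
```

View pics/s4.png

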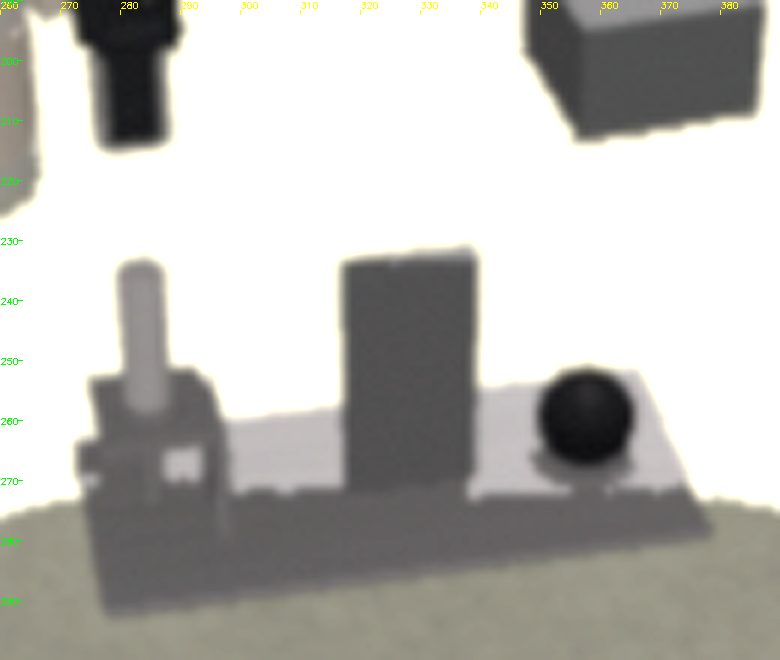

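The pin is seated in the eyelet (grip foot at about (283,258) on the tab). Tray and ball look undisturbed, ball at (357,259). Next I'll go to the handle.

Call:
{"method": "step_arm", "body": {
  "dp": [
    [-10,0,0],
    [-30,1,0],
    [-52,1.5,0],
    [-70,2,0],
    [-81,2.3,0],
    [-86,2.3,0],
    [-86,2.3,0],
    [-86,2.3,0]
  ],
  "twist": [0,0,0,0,0,0,0,0],
  "gripper": [60,60,60,60,60,60,60,60]
}}

```text
time_s: 10.5
position: [0.5623, -0.0047, 0.1631]
tool_rot: [0.991, 0.136, 0.0, -0.0]
wrist_force: [-0.8, 0.2, -0.1]
finger_gap: 0.0513
```

Call:
{"method": "step_arm", "body": {
  "dp": [
    [0,0,10],
    [0,0,28],
    [0,0,48],
    [0,0,68],
    [0,0,88],
    [0,0,102],
    [0,0,110],
    [0,0,112]
  ],
  "twist": [0,0,0,0,0,0,0,0],
  "gripper": [60,60,60,60,60,60,60,60]
}}

```text
time_s: 11.17
position: [0.5613, -0.0046, 0.0493]
tool_rot: [0.991, 0.136, -0.001, -0.0]
wrist_force: [0.0, -0.3, 0.9]
finger_gap: 0.0512
```

```bash
python3 - <<'E'
from h import *;from crop import *
s=robot.state();p=s["position"];print(p,s["wrist_force"],s["time_s"])
c=cam("side")
cv2.imwrite("pics/s5.png",crop(c["image"],260,190,130,110,6))
E
```

```text
[ 0.56126051 -0.0046336   0.04929177] [ 0.03535454 -0.33402207  0.94444594] 11.1667
```

View pics/s5.png

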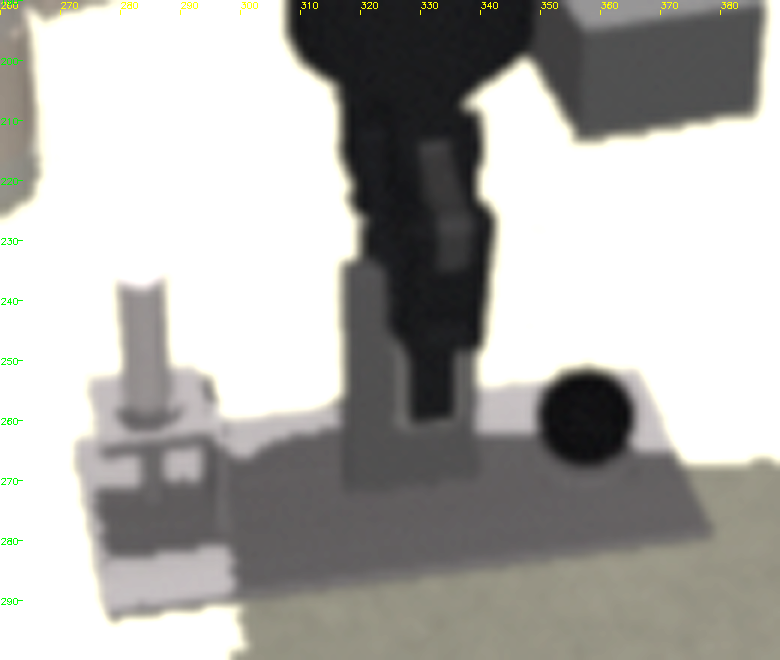

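The fingers straddle the handle at about (330,255), clear of pin and ball, and the collar is seated. Closing slowly.

Call:
{"method": "step_arm", "body": {
  "dp": [
    [0,0,0],
    [0,0,0],
    [0,0,0],
    [0,0,0],
    [0,0,0],
    [0,0,0],
    [0,0,0],
    [0,0,0]
  ],
  "twist": [0,0,0,0,0,0,0,0],
  "gripper": [50,40,32,26,22,19,17,15],
  "squeeze": 30
}}

```text
time_s: 11.88
position: [0.5619, -0.005, 0.0514]
tool_rot: [0.991, 0.136, 0.0, 0.0]
wrist_force: [0.4, 0.3, 0.3]
finger_gap: 0.0125
```

Call:
{"method": "step_arm", "body": {
  "dp": [
    [0,0,0],
    [0,0,0],
    [0,0,0],
    [0,0,0],
    [0,0,0],
    [0,0,0],
    [0,0,0],
    [0,0,0]
  ],
  "twist": [0,0,0,0,0,0,0,0],
  "gripper": [14,13,12,11,10,9,5,0],
  "squeeze": 60
}}

```text
time_s: 12.55
position: [0.5619, -0.0051, 0.0514]
tool_rot: [0.991, 0.136, 0.0, 0.0]
wrist_force: [-0.5, -3.2, 4.5]
finger_gap: 0.0094
```

Call:
{"method": "step_arm", "body": {
  "dp": [
    [0,0,-0.5],
    [0,0,-1.5],
    [0,0,-3.5],
    [0,0,-6.5],
    [0,0,-10],
    [0,0,-14],
    [0,0,-18],
    [0,0,-22]
  ],
  "twist": [0,0,0,0,0,0,0,0],
  "gripper": [0,0,0,0,0,0,0,0],
  "squeeze": 80
}}

```text
time_s: 13.22
position: [0.5619, -0.0049, 0.0739]
tool_rot: [0.991, 0.136, 0.0, -0.0]
wrist_force: [1.9, 0.1, -4.3]
finger_gap: 0.0091
```

Call:
{"method": "step_arm", "body": {
  "dp": [
    [0,0,-4],
    [0,0,-8],
    [0,0,-12],
    [0,0,-16],
    [0,0,-20],
    [0,0,-23.5],
    [0,0,-26.5],
    [0,0,-29]
  ],
  "twist": [0,0,0,0,0,0,0,0],
  "gripper": [0,0,0,0,0,0,0,0]
}}

```text
time_s: 13.88
position: [0.5619, -0.0049, 0.1027]
tool_rot: [0.991, 0.136, 0.0, -0.0]
wrist_force: [-0.8, 0.6, -4.4]
finger_gap: 0.0087
```

Call:
{"method": "step_arm", "body": {
  "dp": [
    [0,0,-2],
    [0,0,-3.5],
    [0,0,-4.5],
    [0,0,-5],
    [0,0,-5],
    [0,0,-5],
    [0,0,-5],
    [0,0,-5]
  ],
  "twist": [0,0,0,0,0,0,0,0],
  "gripper": [0,0,0,0,0,0,0,0]
}}

```text
time_s: 14.55
position: [0.5618, -0.0049, 0.1072]
tool_rot: [0.991, 0.136, -0.0, -0.0]
wrist_force: [0.1, 0.1, -3.7]
finger_gap: 0.0092
```

```bash
python3 - <<'E'
from h import *;from crop import *
s=robot.state();p=s["position"];print(p,s["wrist_force"],s["time_s"],s["finger_gap"])
c=cam("side")
cv2.imwrite("pics/s6.png",crop(c["image"],255,170,140,110,5))
E
```

```text
[ 0.5617844  -0.00493002  0.10720379] [ 0.13215335  0.07684853 -3.6582763 ] 14.55 0.009188030592769998
```

View pics/s6.png

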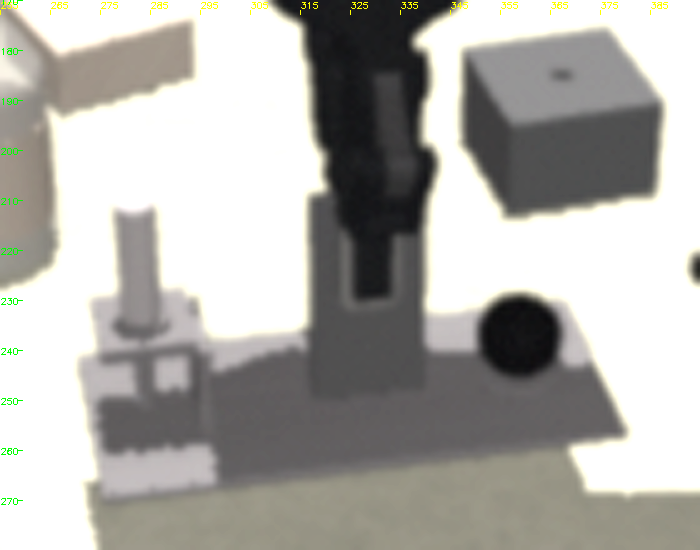

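The tray is lifted and level, the ball is in its pocket at (359,237), and the pin collar is on the tab at (283,234). I'll raise further, then carry gently.

Call:
{"method": "step_arm", "body": {
  "dp": [
    [0,0,-1],
    [0,0,-3],
    [0,0,-6],
    [0,0,-10],
    [0,0,-15],
    [0,0,-20],
    [0,0,-25],
    [0,0,-30]
  ],
  "twist": [0,0,0,0,0,0,0,0],
  "gripper": [0,0,0,0,0,0,0,0]
}}

```text
time_s: 15.27
position: [0.5619, -0.0049, 0.138]
tool_rot: [0.991, 0.136, 0.0, 0.0]
wrist_force: [0.1, 0.3, -3.6]
finger_gap: 0.0088
```

Call:
{"method": "step_arm", "body": {
  "dp": [
    [0,0,-5],
    [0,0,-10],
    [0,0,-15],
    [0,0,-20],
    [0,0,-25],
    [0,0,-29],
    [0,0,-32],
    [0,0,-34]
  ],
  "twist": [0,0,0,0,0,0,0,0],
  "gripper": [0,0,0,0,0,0,0,0]
}}

```text
time_s: 15.93
position: [0.5619, -0.0049, 0.1717]
tool_rot: [0.991, 0.136, 0.0, 0.0]
wrist_force: [-0.4, -0.9, -3.4]
finger_gap: 0.0096
```

Call:
{"method": "step_arm", "body": {
  "dp": [
    [0,-0.5,0],
    [0,-2,0],
    [0.2,-4.5,0],
    [0.4,-8,0],
    [0.6,-12.5,0],
    [0.9,-18,0],
    [1.2,-24,0],
    [1.5,-30.5,0]
  ],
  "twist": [0,0,0,0,0,0,0,0],
  "gripper": [0,0,0,0,0,0,0,0]
}}

```text
time_s: 16.6
position: [0.5549, 0.0256, 0.1713]
tool_rot: [0.991, 0.136, -0.0, -0.0]
wrist_force: [-0.9, 0.6, -2.8]
finger_gap: 0.0092
```

Call:
{"method": "step_arm", "body": {
  "dp": [
    [0.4,-7,0],
    [0.8,-14.5,0],
    [1.2,-22,0],
    [1.6,-30,0],
    [2,-38,0],
    [2.4,-46,0],
    [2.8,-54,0],
    [3.2,-62,0]
  ],
  "twist": [0,0,0,0,0,0,0,0],
  "gripper": [0,0,0,0,0,0,0,0]
}}

```text
time_s: 17.27
position: [0.5413, 0.0863, 0.1713]
tool_rot: [0.991, 0.136, 0.0, -0.0]
wrist_force: [-0.4, -0.1, -3.8]
finger_gap: 0.0091
```

Call:
{"method": "step_arm", "body": {
  "dp": [
    [0.4,-8,0],
    [0.8,-16,0],
    [1.2,-24,0],
    [1.6,-32,0],
    [2,-40,0],
    [2.4,-48,0],
    [2.8,-56,0],
    [3.2,-64,0]
  ],
  "twist": [0,0,0,0,0,0,0,0],
  "gripper": [0,0,0,0,0,0,0,0]
}}

```text
time_s: 17.93
position: [0.5272, 0.1487, 0.1713]
tool_rot: [0.991, 0.136, -0.0, -0.0]
wrist_force: [-1.3, -0.1, -4.6]
finger_gap: 0.0087
```

Call:
{"method": "step_arm", "body": {
  "dp": [
    [0.4,-8,0],
    [0.8,-16,0],
    [1.2,-24,0],
    [1.6,-32,0],
    [2,-40,0],
    [2.4,-48,0],
    [2.8,-56,0],
    [3.2,-64,0]
  ],
  "twist": [0,0,0,0,0,0,0,0],
  "gripper": [0,0,0,0,0,0,0,0]
}}

```text
time_s: 18.6
position: [0.5131, 0.2112, 0.1713]
tool_rot: [0.991, 0.136, -0.0, -0.0]
wrist_force: [-0.3, -0.6, -4.5]
finger_gap: 0.0088
```

Call:
{"method": "step_arm", "body": {
  "dp": [
    [0.4,-8,0],
    [0.8,-16,0],
    [1.2,-24,0],
    [1.6,-32,0],
    [2,-39.5,0],
    [2.4,-46.5,0],
    [2.7,-53,0],
    [3,-59,0]
  ],
  "twist": [0,0,0,0,0,0,0,0],
  "gripper": [0,0,0,0,0,0,0,0]
}}

```text
time_s: 19.27
position: [0.5001, 0.2687, 0.1713]
tool_rot: [0.991, 0.136, -0.0, 0.0]
wrist_force: [-0.9, 0.5, -4.2]
finger_gap: 0.0092
```

Call:
{"method": "step_arm", "body": {
  "dp": [
    [0,-5,0],
    [0,-9,0],
    [0,-12.5,0],
    [0,-15,0],
    [0,-16.5,0],
    [0,-17,0],
    [0,-17,0],
    [0,-17,0]
  ],
  "twist": [0,0,0,0,0,0,0,0],
  "gripper": [0,0,0,0,0,0,0,0]
}}

```text
time_s: 19.93
position: [0.4958, 0.2842, 0.1713]
tool_rot: [0.991, 0.135, 0.0, 0.0]
wrist_force: [0.9, 0.2, -3.0]
finger_gap: 0.0088
```

```bash
python3 - <<'E'
from h import *;from crop import *
s=robot.state();p=s["position"];print(p,s["tool_rot"],s["wrist_force"],s["time_s"],s["finger_gap"])
c=cam("side")
print("dish c",proj(c,[.496,.2845,0]),"handle foot",proj(c,[p[0],p[1],0]))
cv2.imwrite("pics/s7.png",crop(c["image"],240,230,250,220,3,1.2))
E
```

```text
[0.49582692 0.28420981 0.17131584] [9.90777898e-01 1.35495956e-01 1.43481803e-06 4.53929574e-05] [ 0.88435705  0.22481808 -2.95876763] 19.9333 0.008819410470050866
dish c [[356.80243285 395.52321323]] handle foot [[356.92149188 395.37020998]]
```

View pics/s7.png

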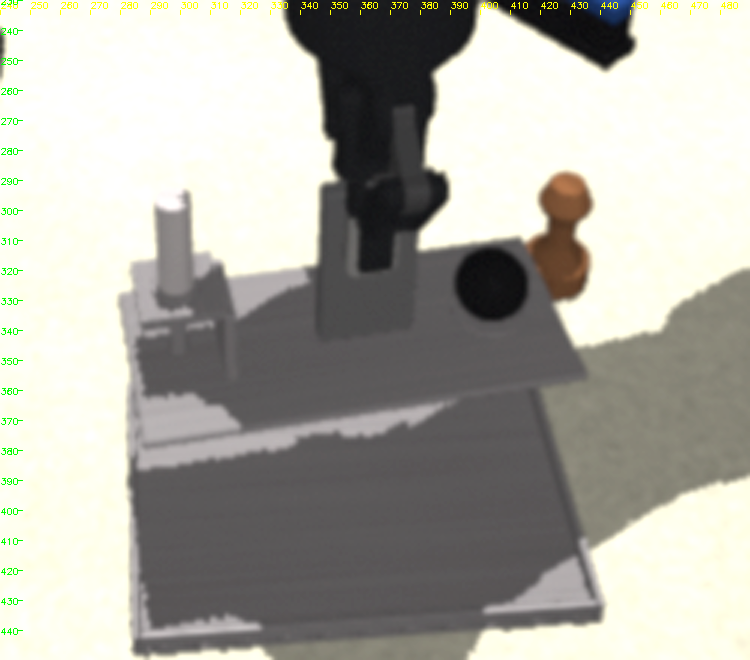

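The tray is over the dish, with the pin at (297,312), the ball at (403,324) in its pocket and the stamp untouched. I'll let it settle, then check ball and level numerically.

Call:
{"method": "step_arm", "body": {
  "dp": [
    [0,0,0],
    [0,0,0],
    [0,0,0],
    [0,0,0],
    [0,0,0],
    [0,0,0],
    [0,0,0],
    [0,0,0]
  ],
  "twist": [0,0,0,0,0,0,0,0],
  "gripper": [0,0,0,0,0,0,0,0]
}}

```text
time_s: 20.65
position: [0.4957, 0.2845, 0.1713]
tool_rot: [0.991, 0.136, -0.0, -0.0]
wrist_force: [0.5, 0.5, -4.4]
finger_gap: 0.009
```

```bash
python3 - <<'E'
from h import *
s=robot.state();p=s["position"];c=cam("side")
b=p[2]-.0514; a=np.array([-.9633,-.268,0]);y=np.array([.268,-.9633,0]);h=np.array([p[0],p[1],b])
f=lambda dx,dy,dz:proj(c,h+a*dx+y*dy+[0,0,dz])[0].round(1)
print("near corners",f(-.108,-.045,0),f(.092,-.045,0),"far right top",f(.092,.045,.005),"ball",f(.06,0,.022),"pin top",f(-.085,0,.104),"collar",f(-.085,0,.05))
g=c["image"].max(2);m=(g[300:350,385:425]<22).astype(np.uint8)
n,l,st,ce=cv2.connectedComponentsWithStats(m);i=1+st[1:,4].argmax();print("ball blob",ce[i]+[385,300],st[i]);print(p,b,s["time_s"])
E
```

```text
near corners [286.6 379.7] [435.5 356.7] far right top [413.3 307.4] ball [403.2 324.1] pin top [296.4 293.5] collar [297.9 324.3]
ball blob [403.40862944 324.37563452] [  8  14  22  22 394]
[0.49573613 0.2844515  0.17129467] 0.11989466617525771 20.65
```

```bash
python3 -c "
from rig import robot
print(robot.job_done())"
```

```text
the job is handed in; nothing more can be done
None
```

I put the pin through the eyelet until its collar rested on it, let it go, and then lifted the tray by its handle. I carried it to the dish and handed the job in at about 21 s, still holding it there; no verdict is reported.

**Last checks:**
- **Position:** the handle is within about 1 mm of my dish-centre estimate. The top and side cameras disagreed on that centre by about 5 mm, well inside the 30 mm limit. The tray's underside is about 120 mm above the desk.
- **Level:** two near corners and one far corner of the tray appear within about 1 px of where a level tray would put them.
- **Ball:** it is within about 0.3 px of its pocket centre in the side view.
- **Pin:** it is upright with its collar on the tab, and the fingers are clear of it.
- **Bystanders:** I moved none of them that I know of. I watched the nearby ones in the side-view crops but did not measure them all again at the end.

No check failed. Before insertion, the side view put the eyelet about 3 mm from where the top view did. I aimed between the two and the pin went in with no force until the collar touched.

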